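# Clamp a bird blank in the cam cradle

## Task

Take the pale eight-sided blank out of the stock tray and lay it in the V of the clamping cradle, between the back stop and the sprung pad, down on both flanks. Then swing the cam lever round until the cam's high point bears on the follower (the two yellow lines in line, lever square to the cradle), so that the blank is clamped hard against the back stop. Leave the other stock, the carved bird and the gouge where they are.

Things in the scene. Friction and masses are not known exactly. Their poses are not given: they have to be found in the camera images.
- blank_mid (a point): Centre of the blank to be clamped: pale limewood, an eight-sided prism 40 mm across flats, 60 mm long (its y axis), about 45 g, loose; z is normal to a flat, up at the start. It lies in a tray pocket, 3 mm off the pocket's side walls, which reach above its middle: there it can only be taken by its end faces. On the bench it rests on a flat and can be taken across the flats.
- tray: Plywood stock tray, fixed: 160 mm along its x, 158 mm along its y, 34 mm high, walls and floor 5 mm. Origin: middle of its underside, on the bench. Two dividers make three pockets along x, each 150 x 46 mm, centred at y = -51, 0 and +51 mm. The blank and the two other pieces of stock lie one in each, in any order.
- cradle: Clamping cradle, fixed to the bench. Origin: middle of the underside of its plywood base, 110 mm along x, 220 mm along y, 18 mm thick. Its y axis runs from the back stop towards the cam. Along y stand in line: back stop, V-block, sprung pad on the dark follower block (60 mm wide, top at 80 mm), cam with lever. Other heights are also given from the bench.
- seat (a point): Where the blank's centre lies when it is home, 52 mm above the bench; axes as the cradle's (y from stop to cam, z up). Below it the V-block: 90 degree V whose 45 degree flanks take two flats of the blank while another flat is down; 34 mm wide in all, top 41 mm above the bench, from y = -30 to +20 mm. Fingers pass beside it, on both sides of the blank, down to the base at 18 mm.
- stop_face (a point): Middle of the back stop's face, 30 mm from the seat along -y. The stop is a beech block 60 mm wide, its top 80 mm above the bench, higher than the blank.
- pad_face (a point): Middle of the face of the sprung pad (black, round, 28 mm across), which faces the back stop and moves with the follower. As found, with the lever open, it stands 70 to 73 mm from the stop face: the blank fits between, fingers at its ends do not.
- pad (a joint): How far the sprung pad is pushed back into the follower, in m: 0 when free. Spring: 5 N to start, then 3 N per mm. With the blank home and the cam at its high point it reads about 0.005. A blank lying loose in the V is slid up to the stop by the pad as the cam is turned.
- cam (a joint): Angle of the cam, rad, growing counter-clockwise seen from above. 0: low point on the follower, lever along the cradle's +x; 1.57: lever along +y; 3.14: high point on the follower, lever along -x, yellow lines in line. No stop or click there: beyond it the clamp slackens, end of travel 3.8. Starts at 0.2 to 0.8. Stays where it is left; takes 1 to 6 N at the knob.
- cam_pivot (a point): Point on the cam's fixed upright pivot axis, 51 mm above the bench, 106 mm from the seat along y. The cam is an eccentric disc of dark wood, 56 mm across, 9 mm off centre, 40 to 62 mm above the bench, with a yellow line on top at its high point. From low to high it drives the follower, which springs keep on the cam, 18 mm towards the stop.
- lever_knob (a point): Middle of the red upright knob at the end of the cam's lever, 84 mm above the bench and 85 mm from the pivot axis; it goes round with the lever. A round post 24 mm across, fixed to the lever, from the lever's top at 62 mm to 106 mm above the bench; it can be gripped from above (pads along the path let it slip) or pushed from the side.
- walnut_mid (a point): Bystander, stays put: centre of a dark square walnut block, 36 x 75 x 36 mm (x, y, z), in a pocket of the tray.
- cherry_mid (a point): Bystander, stays put: centre of a flat reddish cherry block, 38 x 110 x 26 mm (x, y, z), in a pocket of the tray.
- bird_mid (a point): Bystander, stays put: a finished red carved bird on a wooden plinth 85 x 50 mm, about 90 mm high, standing loose on the bench; the point is 45 mm above the bench.
- gouge_mid (a point): Bystander, stays put: a palm gouge with beech handle and steel blade, 145 mm long along its x axis, 33 mm high, lying loose on the bench; the point is between handle and blade.
There are look-alikes about, which are no part of the job. Leave any green or orange look-alike of the part that bears blank_mid alone.

How it is judged:
On the way, in this order (a step that is already met when the one before it is completed fails the run):
1. the blank lies in the V, down on both flanks, between the back stop and the pad (x of blank_mid in the frame of seat between -0.002 and 0.002 m and z of blank_mid in the frame of seat between -0.002 and 0.002 m and y of blank_mid in the frame of seat between -0.002 and 0.015 m and angle between the y axis of blank_mid and the y axis of seat, either way round below 0.06 rad), for 0.2 s.
2. the cam's high point bears on the follower and the pad is pressed on the blank (value of joint cam between 2.97 and 3.31 rad and value of joint pad above 0.003 m), for 0.2 s.
At the end, for the whole second after the job is handed in: The cam rests within 0.17 rad (10 degrees) of its high point (2.97 to 3.31), the pad is pushed back by more than 3 mm, and the blank's centre is within 2 mm of the seat in x, y and z with its length along the cradle to 0.06 rad (all of step 2 and x of blank_mid in the frame of seat between -0.002 and 0.002 m and z of blank_mid in the frame of seat between -0.002 and 0.002 m and y of blank_mid in the frame of seat between -0.002 and 0.002 m and angle between the y axis of blank_mid and the y axis of seat, either way round below 0.06 rad and velocity of joint cam between -0.05 and 0.05 rad/s); the robot touches nothing.
It fails at once if the walnut block moved more than 30 mm (distance of walnut_mid from where it was at the start of the episode above 0.03 m).
It fails at once if the cherry block moved more than 30 mm (distance of cherry_mid from where it was at the start of the episode above 0.03 m).
It fails at once if the carved bird moved more than 30 mm (distance of bird_mid from where it was at the start of the episode above 0.03 m).
It fails at once if the gouge moved more than 30 mm (distance of gouge_mid from where it was at the start of the episode above 0.03 m).
It also fails if it takes over 72 s, if anything falls off the work surface, if the arm or the gripper's body presses on something with over 40 N, if the wrist force passes 120 N, or if a joint passes its speed limit or range.

## Robot

A 7-joint arm with a two-finger parallel gripper is mounted at the origin on the work surface. World frame = base frame: x ahead of the robot, y to its left, z up, the work surface at z = 0. Lengths are in m, angles in rad, forces in N, time in s.
With the tool pointing down it reaches from about 0.425 to 0.925 m from the base axis. Payload 6.8 kg.
Tool frame: the origin (TCP) lies on the centre line of the jaws, within the pads' length; the fingertips stand 11 mm ahead of it and the grasp point (between the pads) lies 8 mm behind it; z points along the fingers, y is the direction in which the jaws open and shut (so a half turn about z gives the same grasp; the last joint's range is limited). The gripper opens to 85 mm and grips with 20 to 120 N. Pads are 22 mm wide; open, the fingers measure 114 mm over their backs; the gripper's body (76 mm by 85 mm) begins 54 mm behind the grasp point. The pads swing forward as they close: fully open they stand 13 mm farther back than shut.
Start: joints at [1.227, 0.477, 0.022, 1.555, -0.011, 1.109, -0.083], TCP at [0.158, -0.656, 0.242] pointing down, gripper open.
Joint ranges: [-2.96, 2.96], [-0.34, 2.1], [-1.41, 1.46], [0.24, 2.44], [-1.37, 4.51], [0.17, 1.92], [-2.96, 2.96]. Speed limits (rad/s): [2.39, 2.39, 3.14, 3.14, 3.14, 3.14, 3.14].

## Interface

Orientations are given as a rotation vector (axis times angle).
In Python, from bench import r gives the robot as it stands.
- The arm moves only by the tool send_rows, never from a script. Its argument "deltas" is a list of rows, each a list of 7 numbers: the opening, from 0 (shut) to 1 (fully open), then the shift along the tool's x, y, z as a fraction of full scale, then the turn, a rotation vector about the tool's x, y, z as a fraction of full scale. In form: [[hand, x, y, z, ax, ay, az], ...]. A call has 1 to 20 rows; each row is the pose to reach, as a shift and turn from the pose commanded when the call began, along the tool's axes at that moment, turning the shorter way round; what a row does not reach only later rows make up. Full scale, the value 1, is 150 mm for a shift and 180 degrees for a turn. A row lasts 1/12 s, in which the tool goes at most 41.7 mm and 7.16 degrees, less where a joint would pass 70% of its speed; a pose out of reach is approached as far as the arm can. A call with a number of a shift or a turn outside -1 to 1 is refused whole. A call with a gripper value outside its range is refused whole. The fingers move at their own pace and stop on an object; "squeeze" is the grip in N (left out, the last holds). Time passes only in rows, so rows that repeat a pose let the fingers close. It gives the time, the measured TCP pose, the force and the opening at its end, in the units of the state.
- r.get_obs(): the state, without advancing time (a new reading comes with each control period).
- r.grab_frame(name): name is "side" or "top"; returns a dict with "pixels" (384x512x3 uint8, red, green, blue), "camera_matrix" (3x3 intrinsics, pixels), "rvec" (rotation vector, rad) and "tvec" (3), from world to camera coordinates, as OpenCV has them. Camera axes: x right, y down, z forward; pixel columns grow to the right and rows downward; lengths in m; the calibration is good to about 2 mm. A picture is of the moment at which its call begins. There is no depth.
- r.hand_in(): hands the job in, once; it reports no verdict.
The state is a dict: "clock": time; "joints": joint angles; "qvel": joint speeds; "tau": joint torques, N m; "tcp_pos": TCP position; "orientation": TCP orientation; "contact_force": force on the tool from outside, world axes, zero at the start; "moment": the same for the moment, N m; "grip_width": finger opening in m.
Only numpy, scipy, OpenCV 4.12 (cv2) and the standard library are available. Lean on these libraries where they do the work, as an engineer would, in place of code of your own. Each camera call takes 0.05 s, during which the arm holds its last target. There are 200 camera calls.

## Working session

There is one attempt and no reset: what is moved stays moved. The work goes in short steps, Python scripts to look and compute and a tool call to move; the robot and the scene stay as the last step left them, time stands still between calls to the robot, and variables do not carry over. Pictures are saved under pics/ and viewed, about 8 in all and at most 12, crops included, and the job is handed in when it is done.

Besides the shell and the picture viewer there is one more tool, called after "Call:" as a command line: name --pt "numbers of a row" for each row, then --argument value for the rest. send_rows: Moves the arm, as the interface text tells. Shift numbers are shares of 150 mm and turn numbers shares of 180 degrees, none past 1 either way. Its arguments: {"type":"object","properties":{"deltas":{"type":"array","items":{"type":"array","items":{"type":"number"}}},"squeeze":{"type":"number"}},"required":["deltas"]}

```bash
mkdir -p pics
cat > h.py <<'E'
import numpy as np, cv2
from bench import r
from scipy.spatial.transform import Rotation as R
def snap(n,f):
    d=r.grab_frame(n); np.savez(f'pics/{f}.npz',**{k:d[k] for k in d}); cv2.imwrite(f'pics/{f}.png',d['pixels'][:,:,::-1]); return d
def ray(d,u,v,z):
    Rm=cv2.Rodrigues(np.array(d['rvec'],float))[0]; t=np.array(d['tvec'],float).ravel()
    w=Rm.T@(np.linalg.inv(d['camera_matrix'])@[u,v,1.]); c=-Rm.T@t
    return c+w*(z-c[2])/w[2]
def proj(d,P):
    return cv2.projectPoints(np.array(P,float).reshape(-1,3),np.array(d['rvec'],float),np.array(d['tvec'],float),np.array(d['camera_matrix'],float),None)[0].reshape(-1,2)
E
python3 - <<'E'
from h import *
for n in('top','side'):
    d=snap(n,n+'0'); Rm=cv2.Rodrigues(np.array(d['rvec'],float))[0]; print(n,-Rm.T@np.ravel(d['tvec']),d['camera_matrix'])
a=cv2.imread('pics/top0.png'); cv2.imwrite('pics/top0b.png',cv2.resize(a,(800,600),interpolation=cv2.INTER_CUBIC))
a=cv2.imread('pics/side0.png'); cv2.imwrite('pics/side0b.png',cv2.resize(a,(800,600),interpolation=cv2.INTER_CUBIC))
print(r.get_obs())
E
```

```text
top [ 0.45189218 -0.09568501  0.92882644] [[388.10343795   0.         256.87336619]
 [  0.         388.10343795 193.12447262]
 [  0.           0.           1.        ]]
side [0.40776472 0.52763309 0.71194108] [[401.78617979   0.         255.30994133]
 [  0.         401.78617979 191.11740611]
 [  0.           0.           1.        ]]
{'clock': 0.1, 'joints': array([ 1.22689968,  0.47768238,  0.02233502,  1.55633894, -0.0115014 ,
        1.10932042, -0.08308787]), 'qvel': array([-0.00121636, -0.00145433,  0.00034204, -0.00380158,  0.00150889,
        0.00036711, -0.00128153]), 'tau': array([ 5.58397893e-03, -5.97755563e+01,  1.61407817e+00, -2.81949681e+01,
        1.28724807e-02,  4.99742600e-03, -2.14867833e-05]), 'tcp_pos': array([ 0.15756726, -0.65582198,  0.24145205]), 'orientation': array([-3.11819492e+00, -3.69403633e-01,  4.73137727e-04]), 'contact_force': array([-0.03810256,  0.38693857, -0.13766714]), 'moment': array([-0.00469717,  0.01928603, -0.0501054 ]), 'grip_width': 0.08564666640727073}
```

View pics/top0b.png

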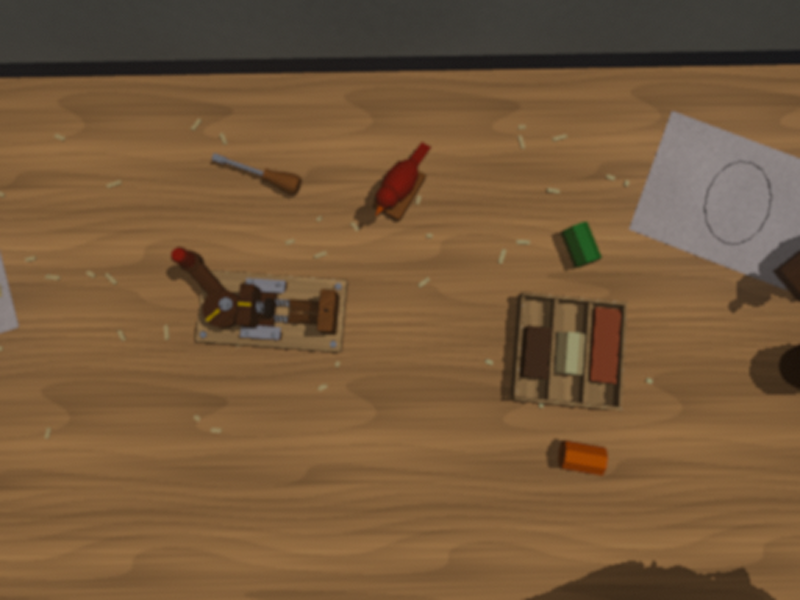

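View pics/side0b.png

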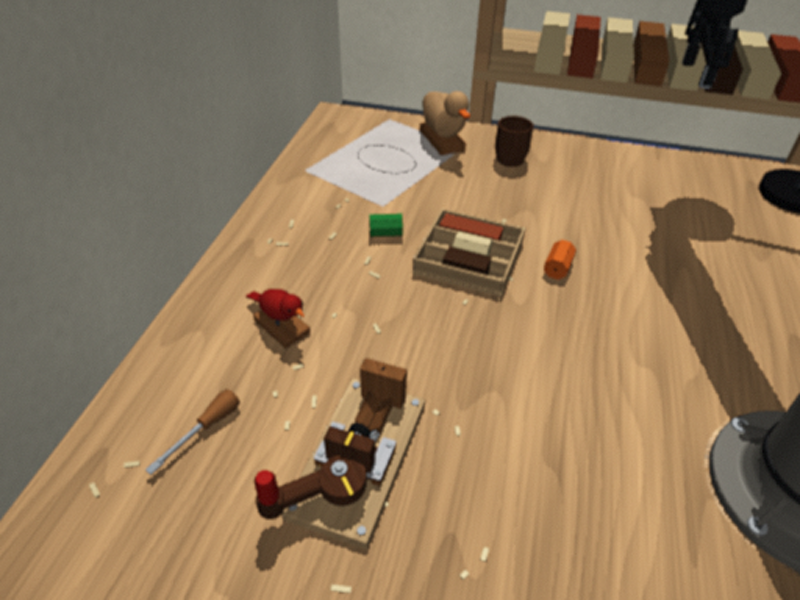

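The tray is at about (570,350) in the enlarged top view, with the pale blank in the middle pocket. The cradle is at (270,312) with its stop to the right, and the red knob is at (180,255). I'll enlarge both.

Run:
```python
import cv2,numpy as np
a=cv2.imread('pics/top0.png')
c1=a[180:270,320:410]; c2=a[150:235,105:230]
c1=cv2.resize(c1,None,fx=6,fy=6,interpolation=cv2.INTER_CUBIC); c2=cv2.resize(c2,None,fx=6.4,fy=6.4,interpolation=cv2.INTER_CUBIC)
cv2.imwrite('pics/tr.png',np.clip(c1*1.7,0,255)); cv2.imwrite('pics/cr.png',np.clip(c2*1.7,0,255)); print(c1.shape,c2.shape)
```

```text
(540, 540, 3) (544, 800, 3)[ WARN:0@0.067] global loadsave.cpp:1063 imwrite_ Unsupported depth image for selected encoder is fallbacked to CV_8U.
```

View pics/tr.png

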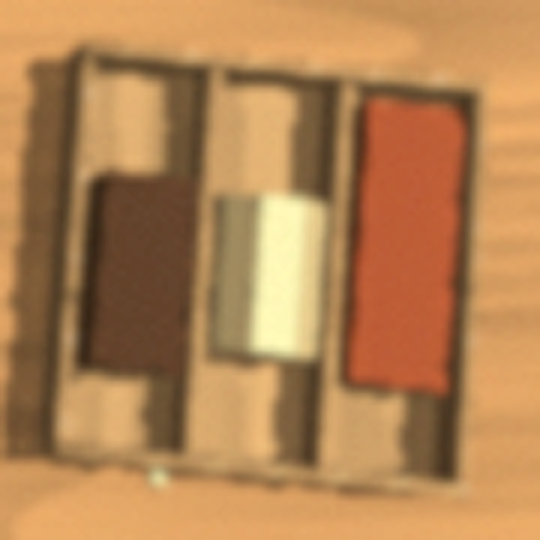

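View pics/cr.png

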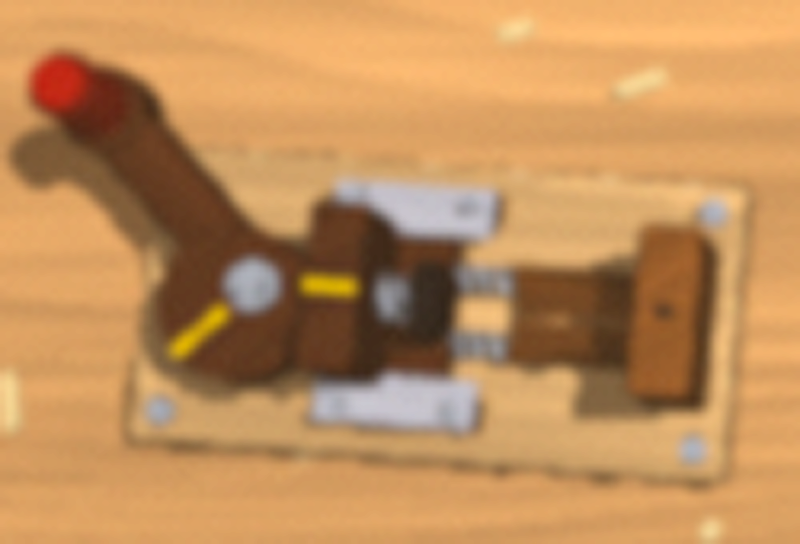

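Blank: top flat centred near crop (280,276), ends at rows 195 and 358. Cradle: the stop's face edge runs (645,228) to (632,400), the base corners are (750,188), (725,485) and (127,440), and the knob top is at (60,83). I'll fit both poses.

```bash
cat > fit.py <<'E'
from h import *
from scipy.optimize import least_squares
d=np.load('pics/top0.npz')
def px(p,s,o): return (np.array(p,float)+.5)/s-.5+o
def fit(model,pix,x0):
    f=lambda q:(proj(d,model(q))-pix).ravel()
    s=least_squares(f,x0,loss='soft_l1'); return s.x,f(s.x).reshape(-1,2)
def T(q,P):
    c,s=np.cos(q[2]),np.sin(q[2]); P=np.array(P,float); return np.c_[q[0]+c*P[:,0]-s*P[:,1],q[1]+s*P[:,0]+c*P[:,1],P[:,2]]
# tray
tp=px([(78,48),(482,88),(52,455),(465,492)],6,[320,180])
q,e=fit(lambda q:T(q,[(.08,.079,.034),(.08,-.079,.034),(-.08,.079,.034),(-.08,-.079,.034)]),tp,[.45,-.3,0])
print('tray',q,np.degrees(q[2]),e.round(1).tolist())
bp=px([(263,193),(312,195),(250,356),(298,359)],6,[320,180])
w=.0083
b,e=fit(lambda q:T(q,[(.03,w,.045),(.03,-w,.045),(-.03,w,.045),(-.03,-w,.045)]),bp,[.45,-.3,0])
print('blank',b,np.degrees(b[2]),e.round(1).tolist())
c,s=np.cos(q[2]),np.sin(q[2]); v=b[:2]-q[:2]; print('blank in tray',c*v[0]+s*v[1],-s*v[0]+c*v[1])
# cradle (seat frame; base y centre offset q3)
cp=px([(750,188),(725,485),(127,440),(645,228),(632,400),(60,83),(251,285),(330,287)],6.4,[105,150])
def m(q):
    o=q[3]
    k=q[4]
    P=[(.055,o-.11,.018),(-.055,o-.11,.018),(-.055,o+.11,.018),(.03,-.03,.08),(-.03,-.03,.08),
       (.085*np.cos(k),.106+.085*np.sin(k),.106),(0,.106,.068),(0,.106-.028-.012,.08)]
    return T(q,P)
g,e=fit(m,cp,[.45,.2,0,.03,.7])
print('seat',g,np.degrees(g[2]),e.round(1).tolist())
E
python3 fit.py
```

```text
tray [ 0.48853874 -0.3444382  -0.10698376] -6.129718080022949 [[-0.1, -0.7], [0.4, -1.3], [-0.4, 0.8], [0.1, 0.9]]
blank [ 0.48516799 -0.34560258 -0.12879495] -7.379407127960062 [[0.3, 0.2], [-0.6, 0.7], [0.5, -0.6], [-0.2, -0.3]]
blank in tray -0.0032271527960387176 -0.001517653877120293
seat [ 0.55263499  0.04896261 -0.09349683  0.05021835  0.79314962] -5.356973744915034 [[0.1, 0.2], [-0.1, 0.1], [-0.1, -0.1], [-0.4, -0.4], [-0.9, -0.3], [0.0, 0.0], [0.0, 0.1], [4.2, 0.5]]
```

```bash
cat > g.py <<'E'
import sys
from h import *
def Rt(yaw): # tool z down, tool y at world yaw (deg)
    a=np.radians(yaw); y=np.array([np.cos(a),np.sin(a),0]); z=np.array([0,0,-1.]); return np.c_[np.cross(y,z),y,z]
def show(tg):
    o=r.get_obs(); R0=R.from_rotvec(o['orientation']).as_matrix(); p=o['tcp_pos']
    y=R0[:,1]; print('t',o['clock'].round(2),'p',p.round(4),'yaw',np.degrees(np.arctan2(y[1],y[0])).round(2),'w',round(o['grip_width'],4),'F',o['contact_force'].round(1),'j',np.round(o['joints'],2))
    for x,yy,z,w in tg:
        s=R0.T@(np.array([x,yy,z])-p)/.15; t=R.from_matrix(R0.T@Rt(w)).as_rotvec()/np.pi
        print([x,yy,z,w],'->',s.round(3).tolist(),t.round(3).tolist())
show([list(map(float,a.split(','))) for a in sys.argv[1:]])
E
python3 g.py .485,-.345,.15,-6.5 .485,-.345,.09,-6.5
python3 - <<'E'
from h import *
d=np.load('pics/top0.npz')
for n,p,z in [('bird',(400,185),.05),('gouge',(262,172),.01),('green',(580,245),.03)]:print(n,ray(d,p[0]*.64,p[1]*.64,z))
E
```

```text
bird [ 0.73910666 -0.09910589  0.05      ]
gouge [0.77692013 0.11693435 0.01      ]
green [ 0.64731848 -0.36975204  0.03      ]Traceback (most recent call last):
  File "g.py", line 11, in <module>
    show([list(map(float,a.split(','))) for a in sys.argv[1:]])
    ~~~~^^^^^^^^^^^^^^^^^^^^^^^^^^^^^^^^^^^^^^^^^^^^^^^^^^^^^^^
  File "g.py", line 7, in show
    y=R0[:,1]; print('t',o['clock'].round(2),'p',p.round(4),'yaw',np.degrees(np.arctan2(y[1],y[0])).round(2),'w',round(o['grip_width'],4),'F',o['contact_force'].round(1),'j',np.round(o['joints'],2))
                         ^^^^^^^^^^^^^^^^
AttributeError: 'float' object has no attribute 'round'
```

```bash
sed -i "s/o\['clock'\].round(2)/round(o['clock'],2)/" g.py; python3 g.py .485,-.345,.15,-6.5 .485,-.345,.09,-6.5
```

```text
t 0.1 p [ 0.1576 -0.6558  0.2415] yaw -76.49 w 0.0856 F [-0.   0.4 -0.1] j [ 1.23  0.48  0.02  1.56 -0.01  1.11 -0.08]
[0.485, -0.345, 0.15, -6.5] -> [2.607, -1.504, 0.612] [-0.0, -0.0, -0.389]
[0.485, -0.345, 0.09, -6.5] -> [2.607, -1.503, 1.012] [-0.0, -0.0, -0.389]
```

Call:
send_rows --pt "1 0.25 -0.145 0 0 0 -0.04" --pt "1 0.5 -0.29 0 0 0 -0.08" --pt "1 0.75 -0.43 0 0 0 -0.12" --pt "1 1 -0.577 0 0 0 -0.16" --pt "1 1 -0.577 0 0 0 -0.2" --pt "1 1 -0.577 0 0 0 -0.24" --pt "1 1 -0.577 0 0 0 -0.28" --pt "1 1 -0.577 0 0 0 -0.32" --pt "1 1 -0.577 0 0 0 -0.36" --pt "1 1 -0.577 0 0 0 -0.389" --pt "1 1 -0.577 0 0 0 -0.389" --pt "1 1 -0.577 0 0 0 -0.389"

```text
clock: 1.1
tcp_pos: [0.2831, -0.537, 0.2419]
orientation: [-2.346, -2.088, -0.0]
contact_force: [-0.1, 0.5, 0.1]
grip_width: 0.0854
```

```bash
python3 g.py .485,-.345,.15,-6.5 .485,-.345,.09,-6.5
```

```text
t 1.1 p [ 0.2831 -0.537   0.2419] yaw -6.66 w 0.0854 F [-0.1  0.5  0.1] j [ 1.19  0.38 -0.27  1.71  0.11  1.07  0.77]
[0.485, -0.345, 0.15, -6.5] -> [1.427, 1.189, 0.614] [-0.0, -0.0, -0.001]
[0.485, -0.345, 0.09, -6.5] -> [1.427, 1.189, 1.014] [-0.0, -0.0, -0.001]
```

Call:
send_rows --pt "1 0.2 0.17 0 0 0 0" --pt "1 0.4 0.33 0 0 0 0" --pt "1 0.6 0.5 0 0 0 0" --pt "1 0.8 0.67 0 0 0 0" --pt "1 1 0.83 0 0 0 0"

```text
clock: 1.52
tcp_pos: [0.4252, -0.4006, 0.2423]
orientation: [2.347, 2.088, 0.0]
contact_force: [0.4, 0.1, -0.3]
grip_width: 0.0855
```

Call:
send_rows --pt "1 0.15 0.12 0.1 0 0 0" --pt "1 0.3 0.25 0.3 0 0 0" --pt "1 0.427 0.359 0.5 0 0 0" --pt "1 0.427 0.359 0.7 0 0 0" --pt "1 0.427 0.359 0.9 0 0 0" --pt "1 0.427 0.359 0.95 0 0 0" --pt "1 0.427 0.359 0.95 0 0 0" --pt "1 0.427 0.359 0.95 0 0 0"

```text
clock: 2.18
tcp_pos: [0.4849, -0.3451, 0.1005]
orientation: [2.345, 2.09, -0.0]
contact_force: [0.2, -0.8, 0.9]
grip_width: 0.0853
```

```bash
python3 g.py .485,-.345,.09,-6.5
python3 - <<'E'
from h import *
out=[]
for n,b in(('top',(170,280,310,420)),('side',(120,200,250,350))):
    d=snap(n,n+'1'); c=d['pixels'][b[0]:b[1],b[2]:b[3],::-1]
    c=cv2.resize(np.ascontiguousarray(c),(400,int(400*(b[1]-b[0])/(b[3]-b[2]))),interpolation=cv2.INTER_CUBIC)
    out.append(cv2.copyMakeBorder(np.clip(c*1.6,0,255).astype(np.uint8),0,400-c.shape[0],0,0,0))
cv2.imwrite('pics/v1.png',np.hstack(out))
E
```

```text
t 2.18 p [ 0.4849 -0.3451  0.1005] yaw -6.58 w 0.0853 F [ 0.2 -0.8  0.9] j [ 0.77  0.54 -0.34  1.85  0.24  0.79  0.19]
[0.485, -0.345, 0.09, -6.5] -> [0.001, 0.001, 0.07] [0.0, 0.0, -0.0]
```

View pics/v1.png

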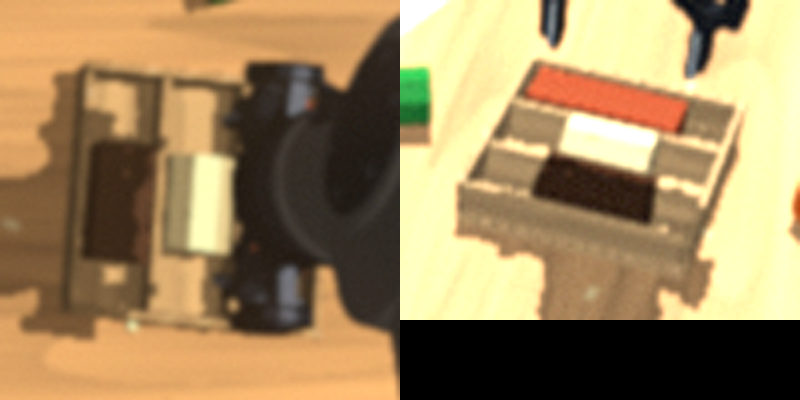

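The side view has the fingers straddling the pale blank lengthwise. In the top view the gripper's offset (275 against 215) agrees with parallax. Next I descend and grip.

Call:
send_rows --pt "1 0 0 0.12 0 0 0" --pt "1 0 0 0.24 0 0 0" --pt "1 0 0 0.34 0 0 0" --pt "1 0 0 0.42 0 0 0" --pt "1 0 0 0.48 0 0 0" --pt "1 0 0 0.51 0 0 0" --pt "1 0 0 0.51 0 0 0"

```text
clock: 2.87
tcp_pos: [0.4846, -0.3446, 0.0231]
orientation: [-2.343, -2.092, 0.0]
contact_force: [-0.3, -0.3, -0.6]
grip_width: 0.0853
```

Call:
send_rows --pt "0.5 0 0 0 0 0 0" --pt "0.5 0 0 0 0 0 0" --pt "0.4 0 0 0 0 0 0" --pt "0.4 0 0 0 0 0 0" --pt "0.4 0 0 0 0 0 0" --pt "0.4 0 0 0 0 0 0" --pt "0.4 0 0 0 0 0 0" --pt "0.4 0 0 0 0 0 0" --squeeze 40

```text
clock: 3.53
tcp_pos: [0.4855, -0.345, 0.0244]
orientation: [2.342, 2.091, 0.001]
contact_force: [-0.5, -0.3, 6.0]
grip_width: 0.0592
```

Call:
send_rows --pt "0.4 0 0 -0.1 0 0 0" --pt "0.4 0 0 -0.25 0 0 0" --pt "0.4 0 0 -0.45 0 0 0" --pt "0.4 0 0 -0.65 0 0 0" --pt "0.4 0 0 -0.8 0 0 0" --pt "0.4 0 0 -0.8 0 0 0" --pt "0.4 0 0 -0.8 0 0 0"

```text
clock: 4.12
tcp_pos: [0.4853, -0.3451, 0.1448]
orientation: [2.341, 2.09, 0.001]
contact_force: [-1.0, 0.0, -1.4]
grip_width: 0.0593
```

```bash
python3 g.py .47,-.14,.144,-95.4
```

```text
t 4.12 p [ 0.4853 -0.3451  0.1448] yaw -6.48 w 0.0593 F [-1.   0.  -1.4] j [ 0.78  0.48 -0.35  1.82  0.21  0.87  0.22]
[0.47, -0.14, 0.144, -95.4] -> [1.347, -0.256, 0.002] [0.001, -0.0, 0.494]
```

Call:
send_rows --pt "0.4 0.2 -0.05 0 0 0 0.035" --pt "0.4 0.4 -0.1 0 0 0 0.07" --pt "0.4 0.6 -0.15 0 0 0 0.105" --pt "0.4 0.8 -0.2 0 0 0 0.14" --pt "0.4 1 -0.256 0 0 0 0.175" --pt "0.4 1 -0.256 0 0 0 0.21" --pt "0.4 1 -0.256 0 0 0 0.245" --pt "0.4 1 -0.256 0 0 0 0.28" --pt "0.4 1 -0.256 0 0 0 0.315" --pt "0.4 1 -0.256 0 0 0 0.35" --pt "0.4 1 -0.256 0 0 0 0.385" --pt "0.4 1 -0.256 0 0 0 0.42" --pt "0.4 1 -0.256 0 0 0 0.455" --pt "0.4 1 -0.256 0 0 0 0.494" --pt "0.4 1 -0.256 0 0 0 0.494" --pt "0.4 1 -0.256 0 0 0 0.494"

```text
clock: 5.45
tcp_pos: [0.4626, -0.1909, 0.1423]
orientation: [-3.138, 0.142, 0.003]
contact_force: [-0.3, -0.0, -0.7]
grip_width: 0.0592
```

```bash
python3 g.py .47,-.14,.0205,-95.4
```

```text
t 5.45 p [ 0.4626 -0.1909  0.1423] yaw -95.17 w 0.0592 F [-0.3 -0.  -0.7] j [ 0.34  0.33 -0.08  2.05  0.04  0.77 -1.43]
[0.47, -0.14, 0.0205, -95.4] -> [0.02, -0.342, 0.812] [-0.0, 0.001, 0.001]
```

Call:
send_rows --pt "0.4 0.01 -0.17 0.05 0 0 0" --pt "0.4 0.02 -0.342 0.2 0 0 0" --pt "0.4 0.02 -0.342 0.4 0 0 0" --pt "0.4 0.02 -0.342 0.58 0 0 0" --pt "0.4 0.02 -0.342 0.7 0 0 0" --pt "0.4 0.02 -0.342 0.77 0 0 0" --pt "0.4 0.02 -0.342 0.8 0 0 0" --pt "0.4 0.02 -0.342 0.81 0 0 0" --pt "0.4 0.02 -0.342 0.812 0 0 0" --pt "0.4 0.02 -0.342 0.812 0 0 0"

```text
clock: 6.28
tcp_pos: [0.472, -0.1407, 0.0224]
orientation: [3.138, -0.147, 0.003]
contact_force: [0.3, 0.4, -0.5]
grip_width: 0.0592
```

```bash
python3 g.py .47,-.14,.0205,-95.4
```

```text
t 6.28 p [ 0.472  -0.1407  0.0224] yaw -95.37 w 0.0592 F [ 0.3  0.4 -0.5] j [ 0.23  0.52 -0.08  2.14  0.09  0.49 -1.58]
[0.47, -0.14, 0.0205, -95.4] -> [-0.014, -0.003, 0.012] [0.0, -0.001, 0.0]
```

Call:
send_rows --pt "0.4 0 0 0.008 0 0 0" --pt "0.4 0 0 0.015 0 0 0" --pt "0.4 0 0 0.02 0 0 0" --pt "0.4 0 0 0.02 0 0 0"

```text
clock: 6.62
tcp_pos: [0.4718, -0.1406, 0.0193]
orientation: [3.138, -0.148, 0.002]
contact_force: [-1.4, 0.8, 6.5]
grip_width: 0.0591
```

Call:
send_rows --pt "1 0 0 0 0 0 0" --pt "1 0 0 0 0 0 0" --pt "1 0 0 0 0 0 0" --pt "1 0 0 0 0 0 0" --pt "1 0 0 0 0 0 0" --pt "1 0 0 -0.1 0 0 0" --pt "1 0 0 -0.3 0 0 0" --pt "1 0 0 -0.5 0 0 0" --pt "1 0 0 -0.6 0 0 0" --pt "1 0 0 -0.6 0 0 0"

```text
clock: 7.45
tcp_pos: [0.4735, -0.1409, 0.1118]
orientation: [3.137, -0.148, 0.01]
contact_force: [0.7, 0.6, -0.0]
grip_width: 0.0854
```

Call:
send_rows --pt "1 0 0 0 0 0 -0.038" --pt "1 0 0 0 0 0 -0.076" --pt "1 0 0 0 0 0 -0.114" --pt "1 0 0 0 0 0 -0.152" --pt "1 0 0 0 0 0 -0.19" --pt "1 0 0 0 0 0 -0.228" --pt "1 0 0 0 0 0 -0.266" --pt "1 0 0 0 0 0 -0.304" --pt "1 0 0 0 0 0 -0.342" --pt "1 0 0 0 0 0 -0.38" --pt "1 0 0 0 0 0 -0.418" --pt "1 0 0 0 0 0 -0.456" --pt "1 0 0 0 0 0 -0.494" --pt "1 0 0 0 0 0 -0.5" --pt "1 0 0 0 0 0 -0.5" --pt "1 0 0 0 0 0 -0.5"

```text
clock: 8.78
tcp_pos: [0.4709, -0.1404, 0.108]
orientation: [-2.326, -2.11, 0.0]
contact_force: [0.1, 0.0, 0.3]
grip_width: 0.085
```

```bash
python3 g.py .472,-.1407,.017,-5.4
python3 - <<'E'
from h import *
out=[]
d=snap('top','top2'); s=snap('side','side2')
for n,dd in(('top',d),('side',s)):
    c=proj(dd,[(.472,-.14,.03)])[0].astype(int); print(n,c); u,v=c
    k=dd['pixels'][max(v-50,0):v+50,u-50:u+50,::-1]
    out.append(np.clip(cv2.resize(np.ascontiguousarray(k),(400,400),interpolation=cv2.INTER_CUBIC)*1.6,0,255).astype(np.uint8))
cv2.imwrite('pics/v2.png',np.hstack(out))
E
```

```text
t 8.78 p [ 0.4709 -0.1404  0.108 ] yaw -5.59 w 0.085 F [0.1 0.  0.3] j [ 0.55  0.4  -0.46  2.08  0.27  0.72 -0.18]
[0.472, -0.1407, 0.017, -5.4] -> [-0.002, 0.008, 0.607] [-0.0, -0.0, -0.001]
top [275 233]
side [294 208]
```

View pics/v2.png

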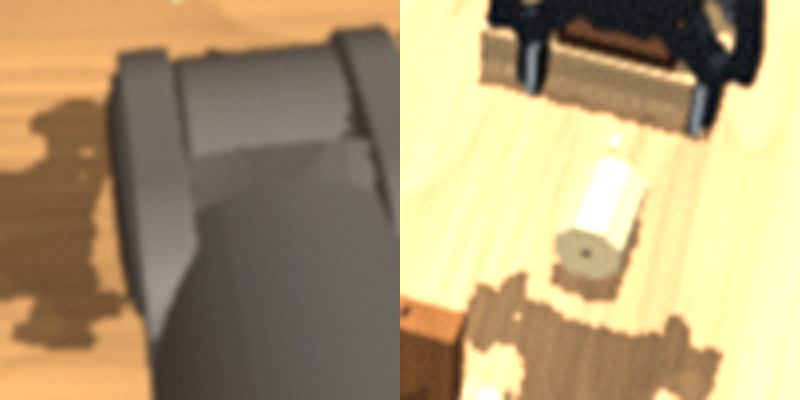

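The side view shows the blank standing level on the bench at crop (600,215), under the open fingers. I'll grip it across the flats.

Call:
send_rows --pt "1 0 0 0.15 0 0 0" --pt "1 0 0.005 0.3 0 0 0" --pt "1 0 0.005 0.42 0 0 0" --pt "1 0 0.005 0.52 0 0 0" --pt "1 0 0.005 0.58 0 0 0" --pt "1 0 0.005 0.607 0 0 0" --pt "1 0 0.005 0.607 0 0 0"

```text
clock: 9.47
tcp_pos: [0.4717, -0.1403, 0.0169]
orientation: [-2.323, -2.113, 0.001]
contact_force: [0.4, -0.7, 0.1]
grip_width: 0.0853
```

Call:
send_rows --pt "0.6 0 0 0 0 0 0" --pt "0.45 0 0 0 0 0 0" --pt "0.2 0 0 0 0 0 0" --pt "0.2 0 0 0 0 0 0" --pt "0.2 0 0 0 0 0 0" --pt "0.2 0 0 0 0 0 0" --pt "0.2 0 0 0 0 0 0" --pt "0.2 0 0 0 0 0 0" --pt "0.2 0 0 0 0 0 0" --pt "0.2 0 0 0 0 0 0"

```text
clock: 10.3
tcp_pos: [0.4725, -0.1407, 0.0183]
orientation: [2.323, 2.113, 0.001]
contact_force: [-1.2, -0.3, 5.6]
grip_width: 0.0396
```

```bash
python3 g.py .472,-.1407,.017,-5.4
```

```text
t 10.3 p [ 0.4725 -0.1407  0.0183] yaw -5.41 w 0.0396 F [-1.2 -0.3  5.6] j [ 0.47  0.56 -0.38  2.12  0.39  0.53 -0.29]
[0.472, -0.1407, 0.017, -5.4] -> [-0.0, -0.003, 0.009] [0.0, 0.0, -0.0]
```

Call:
send_rows --pt "0.2 0 0 -0.15 0 0 0" --pt "0.2 0 0 -0.35 0 0 0" --pt "0.2 0 0 -0.55 0 0 0" --pt "0.2 0 0 -0.75 0 0 0" --pt "0.2 0 0 -0.9 0 0 0" --pt "0.2 0 0 -0.95 0 0 0" --pt "0.2 0 0 -0.95 0 0 0" --pt "0.2 0 0 -0.95 0 0 0"

```text
clock: 10.97
tcp_pos: [0.4716, -0.1407, 0.1596]
orientation: [2.324, 2.114, -0.0]
contact_force: [0.5, 1.0, -1.7]
grip_width: 0.0394
```

```bash
python3 g.py .5531,.054,.15,-5.4
```

```text
t 10.97 p [ 0.4716 -0.1407  0.1596] yaw -5.41 w 0.0394 F [ 0.5  1.  -1.7] j [ 0.59  0.33 -0.5   2.04  0.21  0.83 -0.13]
[0.5531, 0.054, 0.15, -5.4] -> [1.343, 0.418, 0.064] [-0.0, 0.0, -0.0]
```

Call:
send_rows --pt "0.2 0.2 0.07 0 0 0 0" --pt "0.2 0.4 0.14 0 0 0 0" --pt "0.2 0.6 0.21 0 0 0 0" --pt "0.2 0.8 0.28 0 0 0 0" --pt "0.2 1 0.35 0 0 0 0" --pt "0.2 1 0.418 0 0 0 0" --pt "0.2 1 0.418 0 0 0 0"

```text
clock: 11.55
tcp_pos: [0.5493, 0.0052, 0.1582]
orientation: [-2.318, -2.118, 0.0]
contact_force: [-0.1, -0.5, -0.5]
grip_width: 0.0393
```

Call:
send_rows --pt "0.2 0.15 0 0 0 0 0" --pt "0.2 0.28 0 0.03 0 0 0" --pt "0.2 0.343 0 0.1 0 0 0" --pt "0.2 0.343 0 0.2 0 0 0" --pt "0.2 0.343 0 0.24 0 0 0" --pt "0.2 0.343 0 0.24 0 0 0" --pt "0.2 0.343 0 0.24 0 0 0"

```text
clock: 12.13
tcp_pos: [0.5525, 0.0528, 0.1231]
orientation: [-2.324, -2.112, 0.004]
contact_force: [0.6, 0.0, -0.5]
grip_width: 0.0392
```

```bash
python3 g.py .5531,.054,.0545,-5.4
python3 - <<'E'
from h import *
s=snap('side','side3'); snap('top','top3')
c=proj(s,[(.555,.06,.06)])[0].astype(int); u,v=c
x0,y0=u-50,v-50
k=s['pixels'][y0:y0+100,x0:x0+100,::-1]
im=np.clip(cv2.resize(np.ascontiguousarray(k),(600,600),interpolation=cv2.INTER_CUBIC)*1.6,0,255).astype(np.uint8)
# overlay predicted stop top corners (face edge) and seat
from numpy import cos,sin
q=(.55263,.04896,-.0935)
def W(a,b,z): return (q[0]+cos(q[2])*a-sin(q[2])*b,q[1]+sin(q[2])*a+cos(q[2])*b,z)
for p in proj(s,[W(.03,-.03,.08),W(-.03,-.03,.08),W(0,.106,.068),W(.085*cos(.793),.106+.085*sin(.793),.106),W(-.055,.16,.018),W(.017,.02,.041),W(-.017,.02,.041)]): 
    cv2.circle(im,tuple(int(t) for t in (p-[x0,y0]+.5)*6),4,(0,255,0),1)
print(x0,y0); cv2.imwrite('pics/v3.png',im)
E
```

```text
t 12.13 p [0.5525 0.0528 0.1231] yaw -5.48 w 0.0392 F [ 0.6  0.  -0.5] j [ 0.2   0.48 -0.52  1.92  0.32  0.82 -0.58]
[0.5531, 0.054, 0.0545, -5.4] -> [0.009, 0.004, 0.457] [-0.001, 0.0, -0.0]
186 209
```

View pics/v3.png

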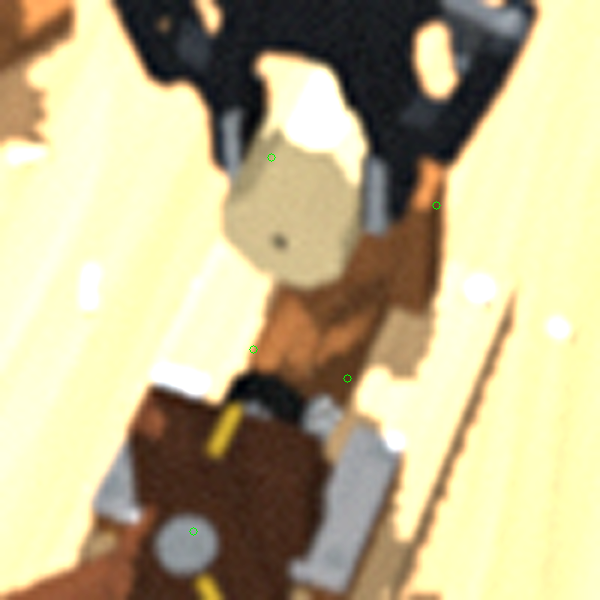

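The blank is held level above the V, with its end face centred at about (290,215) in this crop. The predicted pivot is about 2 px off, so I'll check the fit against the unobstructed first side image.

Run:
```python
import cv2,numpy as np
a=cv2.imread('pics/side0.png')[222:352,160:280]
cv2.imwrite('pics/v4.png',np.clip(cv2.resize(a,(552,598),interpolation=cv2.INTER_CUBIC)*1.4,0,255).astype(np.uint8))
```

```text
(no output)
```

View pics/v4.png

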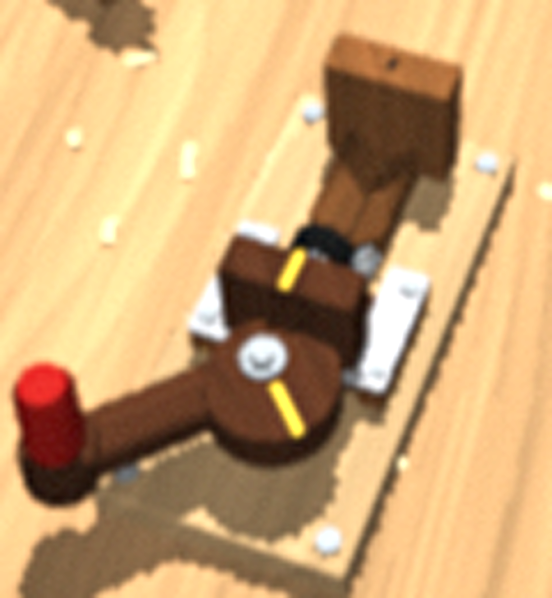

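```bash
cat > fit2.py <<'E'
import io,contextlib
with contextlib.redirect_stdout(io.StringIO()): from fit import *
D=np.load('pics/side0.npz')
sp=px([(515,160),(346,580),(328,70),(458,100),(45,382),(262,357)],4.6,[160,222])
def res(q,full=False):
    M=m(q); M[6,2]=q[5]
    a=proj(d,M[:7])-cp[:7]; b=proj(D,M[[1,2,3,4,5,6]])-sp
    a[:,:]; return np.r_[a,b] if full else np.r_[a,b].ravel()
s=least_squares(res,[.5526,.049,-.0935,.05,.79,.068],loss='soft_l1'); g=s.x
if __name__=='__main__':
    print(g.round(4),np.degrees(g[2])); print(res(g,True).round(1).tolist())
E
python3 fit2.py
```

```text
[ 0.5526  0.0499 -0.0979  0.0504  0.8038  0.0626] -5.608714684750293
[[-0.3, 0.4], [-0.7, 0.2], [-0.6, -0.3], [-0.7, -0.3], [-1.4, -0.2], [-0.6, 0.0], [0.3, 0.2], [1.6, -1.7], [-0.1, -0.3], [-0.2, -1.7], [-0.9, -0.2], [0.2, -0.5], [1.0, -0.2]]
```

The two-camera fit puts the seat at (0.5526, 0.0499), within 1 mm of the first fit. I'll lower the blank with about 5 mm of clearance to the stop.

Call:
send_rows --pt "0.2 0.012 0.004 0.05 0 0 0" --pt "0.2 0.014 0.004 0.15 0 0 0" --pt "0.2 0.014 0.004 0.25 0 0 0" --pt "0.2 0.014 0.004 0.33 0 0 0" --pt "0.2 0.014 0.004 0.39 0 0 0" --pt "0.2 0.014 0.004 0.43 0 0 0" --pt "0.2 0.014 0.004 0.45 0 0 0" --pt "0.2 0.014 0.004 0.45 0 0 0" --pt "0.2 0.014 0.004 0.45 0 0 0"

```text
clock: 12.98
tcp_pos: [0.5544, 0.0564, 0.0568]
orientation: [2.323, 2.114, 0.001]
contact_force: [-0.0, -0.4, -0.8]
grip_width: 0.0391
```

```bash
python3 g.py .5531,.0549,.0505,-5.5
```

```text
t 12.98 p [0.5544 0.0564 0.0568] yaw -5.39 w 0.0391 F [-0.  -0.4 -0.8] j [ 0.15  0.58 -0.47  1.95  0.39  0.7  -0.65]
[0.5531, 0.0549, 0.0505, -5.5] -> [-0.011, -0.008, 0.042] [0.0, -0.0, 0.001]
```

Call:
send_rows --pt "0.2 -0.01 -0.008 0.005 0 0 0" --pt "0.2 -0.01 -0.008 0.015 0 0 0" --pt "0.2 -0.01 -0.008 0.025 0 0 0" --pt "0.2 -0.01 -0.008 0.032 0 0 0" --pt "0.2 -0.01 -0.008 0.036 0 0 0" --pt "0.2 -0.01 -0.008 0.036 0 0 0"

```text
clock: 13.48
tcp_pos: [0.5542, 0.0549, 0.0517]
orientation: [2.322, 2.113, 0.003]
contact_force: [3.7, -0.5, 4.2]
grip_width: 0.0395
```

```bash
python3 g.py .5531,.0549,.0505,-5.5
```

```text
t 13.48 p [0.5542 0.0549 0.0517] yaw -5.4 w 0.0395 F [ 3.7 -0.5  4.2] j [ 0.15  0.58 -0.46  1.96  0.4   0.69 -0.65]
[0.5531, 0.0549, 0.0505, -5.5] -> [-0.001, -0.007, 0.008] [0.001, -0.0, 0.001]
```

Contact is on the near flank only (Fx +3.7 N, Fz +4.2 N). I'll ease about 1.5 mm towards +x and down.

Call:
send_rows --pt "0.2 0 0.006 0.003 0 0 0" --pt "0.2 0 0.012 0.006 0 0 0" --pt "0.2 0 0.013 0.01 0 0 0" --pt "0.2 0 0.013 0.01 0 0 0"

```text
clock: 13.82
tcp_pos: [0.5555, 0.0549, 0.0504]
orientation: [2.323, 2.114, 0.002]
contact_force: [0.6, -0.4, 10.5]
grip_width: 0.0391
```

```bash
python3 g.py .5531,.0549,.0505,-5.5
```

```text
t 13.82 p [0.5555 0.0549 0.0504] yaw -5.39 w 0.0391 F [ 0.6 -0.4 10.5] j [ 0.15  0.59 -0.46  1.95  0.4   0.69 -0.65]
[0.5531, 0.0549, 0.0505, -5.5] -> [-0.001, -0.016, -0.001] [0.0, -0.0, 0.001]
```

The forces are balanced at z = 0.0504, so the blank is seated on both flanks. Release and lift.

Call:
send_rows --pt "0.52 0 0 0 0 0 0" --pt "0.6 0 0 0 0 0 0" --pt "0.7 0 0 0 0 0 0" --pt "0.7 0 0 0 0 0 0" --pt "0.7 0 0 0 0 0 0" --pt "0.7 0 0 -0.1 0 0 0" --pt "0.7 0 0 -0.25 0 0 0" --pt "0.7 0 0 -0.45 0 0 0" --pt "0.7 0 0 -0.65 0 0 0" --pt "0.7 0 0 -0.85 0 0 0" --pt "0.7 0 0 -0.95 0 0 0" --pt "0.7 0 0 -0.95 0 0 0" --pt "0.7 0 0 -0.95 0 0 0"

```text
clock: 14.9
tcp_pos: [0.555, 0.0546, 0.1925]
orientation: [2.323, 2.114, 0.001]
contact_force: [-1.3, -0.2, -0.7]
grip_width: 0.0601
```

```bash
python3 - <<'E'
from fit2 import *
c,s_=np.cos(g[2]),np.sin(g[2])
print('knob',T(g,[(.085*np.cos(k),.106+.085*np.sin(k),0) for k in (g[4],1.2,1.57,2,2.4,2.8,3.14)]).round(4).tolist())
s=snap('side','side5')
x0,y0=190,200
k=s['pixels'][y0:y0+100,x0:x0+100,::-1]
cv2.imwrite('pics/v5.png',np.clip(cv2.resize(np.ascontiguousarray(k),(600,600),interpolation=cv2.INTER_CUBIC)*1.4,0,255).astype(np.uint8))
E
python3 g.py .615,.22,.2,130
```

```text
knob [[0.6276, 0.2105, 0.0], [0.6013, 0.2312, 0.0], [0.5713, 0.24, 0.0], [0.5353, 0.2358, 0.0], [0.5062, 0.2187, 0.0], [0.486, 0.1916, 0.0], [0.4783, 0.1638, 0.0]]
t 14.95 p [0.5542 0.0544 0.1914] yaw -5.4 w 0.0596 F [-0.5 -0.2  0.1] j [ 0.23  0.4  -0.55  1.86  0.25  0.95 -0.53]
[0.615, 0.22, 0.2, 130.0] -> [1.137, 0.3, -0.058] [-0.0, -0.0, -0.752]
```

View pics/v5.png

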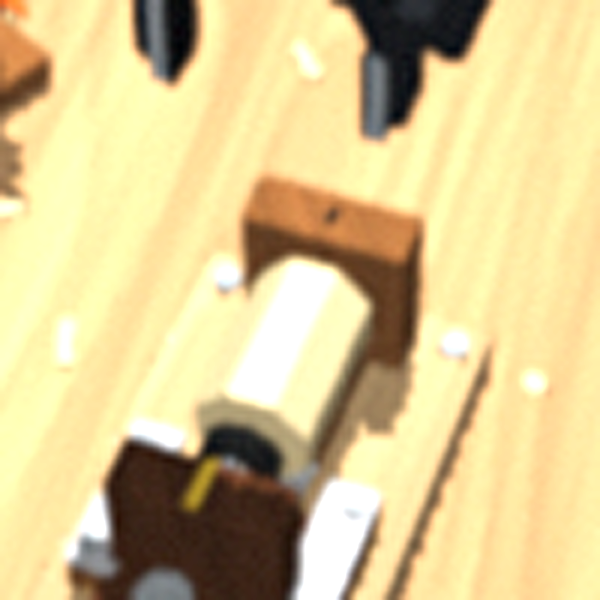

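The side view confirms the blank lies in the V, flat up, between stop and pad. Next, the knob: go to (0.629, 0.2105) with the jaws tangential (yaw -49.6°).

```bash
python3 g.py .629,.2105,.17,-49.6
```

```text
t 14.95 p [0.5542 0.0544 0.1914] yaw -5.4 w 0.0596 F [-0.5 -0.2  0.1] j [ 0.23  0.4  -0.55  1.86  0.25  0.95 -0.53]
[0.629, 0.2105, 0.17, -49.6] -> [1.083, 0.399, 0.142] [-0.0, 0.0, 0.246]
```

Call:
send_rows --pt "0.7 0.2 0.08 0 0 0 0.035" --pt "0.7 0.4 0.16 0 0 0 0.07" --pt "0.7 0.6 0.24 0 0 0 0.105" --pt "0.7 0.8 0.32 0 0 0 0.14" --pt "0.7 1 0.399 0 0 0 0.175" --pt "0.7 1 0.399 0 0 0 0.21" --pt "0.7 1 0.399 0.05 0 0 0.246" --pt "0.7 1 0.399 0.1 0 0 0.246" --pt "0.7 1 0.399 0.1 0 0 0.246"

```text
clock: 15.7
tcp_pos: [0.6265, 0.1975, 0.1734]
orientation: [2.946, 1.088, -0.009]
contact_force: [-0.6, -0.8, -0.5]
grip_width: 0.0596
```

```bash
python3 g.py .629,.2105,.085,-49.6
```

```text
t 15.7 p [0.6265 0.1975 0.1734] yaw -49.46 w 0.0596 F [-0.6 -0.8 -0.5] j [-0.13  0.54 -0.38  1.64  0.23  1.01 -1.45]
[0.629, 0.2105, 0.085, -49.6] -> [0.072, -0.054, 0.589] [-0.0, 0.002, 0.001]
```

Descend around the knob, then close the jaws loosely (about 27 mm; the knob is 24 mm).

Call:
send_rows --pt "0.7 0.06 -0.045 0 0 0 0" --pt "0.7 0.072 -0.054 0.1 0 0 0" --pt "0.7 0.072 -0.054 0.25 0 0 0" --pt "0.7 0.072 -0.054 0.4 0 0 0" --pt "0.7 0.072 -0.054 0.5 0 0 0" --pt "0.7 0.072 -0.054 0.57 0 0 0" --pt "0.7 0.072 -0.054 0.58 0 0 0" --pt "0.7 0.072 -0.054 0.58 0 0 0"

```text
clock: 16.37
tcp_pos: [0.6311, 0.2117, 0.0893]
orientation: [-2.948, -1.084, 0.002]
contact_force: [0.6, 0.1, 0.3]
grip_width: 0.0603
```

Call:
send_rows --pt "0.5 0 0 0 0 0 0" --pt "0.4 0 0 0 0 0 0" --pt "0.32 0 0 0 0 0 0" --pt "0.32 0 0 0 0 0 0" --pt "0.32 0 0 0 0 0 0" --pt "0.32 0 0 0 0 0 0" --squeeze 20

```text
clock: 16.87
tcp_pos: [0.6315, 0.2115, 0.0904]
orientation: [2.949, 1.083, 0.001]
contact_force: [-0.4, -0.6, 0.3]
grip_width: 0.0273
```

```bash
python3 g.py .629,.2105,.085,-49.6
```

```text
t 16.87 p [0.6315 0.2115 0.0904] yaw -49.67 w 0.0273 F [-0.4 -0.6  0.3] j [-0.17  0.65 -0.35  1.67  0.28  0.87 -1.5 ]
[0.629, 0.2105, 0.085, -49.6] -> [-0.017, -0.006, 0.036] [0.0, -0.0, -0.0]
```

```bash
cat > arc.py <<'E'
import sys
from g import *
def arc(k0,k1,n,P=(.565,.1555),th=-5.6,rad=.085):
    o=r.get_obs(); R0=R.from_rotvec(o['orientation']).as_matrix(); p=o['tcp_pos']; rows=[]
    for i in range(1,n+1):
        k=k0+(k1-k0)*i/n; a=k+np.radians(th)
        s=R0.T@(np.array([P[0]+rad*np.cos(a),P[1]+rad*np.sin(a),.089])-p)/.15
        t=R.from_matrix(R0.T@Rt(np.degrees(a)-90)).as_rotvec()/np.pi
        rows.append([.32]+s.round(3).tolist()+[0,0,round(t[2],3)])
    print(rows)
a=list(map(float,sys.argv[1:])) if 0 else None
E
python3 - <<'E'
from arc import *
arc(.804,1.6,12)
E
```

```text
t 16.87 p [0.6315 0.2115 0.0904] yaw -49.67 w 0.0273 F [-0.4 -0.6  0.3] j [-0.17  0.65 -0.35  1.67  0.28  0.87 -1.5 ]
[[0.32, -0.015, -0.041, 0.009, 0, 0, np.float64(-0.022)], [0.32, -0.018, -0.078, 0.009, 0, 0, np.float64(-0.043)], [0.32, -0.025, -0.115, 0.009, 0, 0, np.float64(-0.064)], [0.32, -0.033, -0.152, 0.009, 0, 0, np.float64(-0.085)], [0.32, -0.045, -0.188, 0.009, 0, 0, np.float64(-0.106)], [0.32, -0.058, -0.223, 0.009, 0, 0, np.float64(-0.127)], [0.32, -0.074, -0.257, 0.009, 0, 0, np.float64(-0.149)], [0.32, -0.092, -0.29, 0.009, 0, 0, np.float64(-0.17)], [0.32, -0.112, -0.322, 0.009, 0, 0, np.float64(-0.191)], [0.32, -0.134, -0.352, 0.009, 0, 0, np.float64(-0.212)], [0.32, -0.158, -0.381, 0.009, 0, 0, np.float64(-0.233)], [0.32, -0.184, -0.408, 0.009, 0, 0, np.float64(-0.254)]]
```

Call:
send_rows --pt "0.32 -0.015 -0.041 0.009 0 0 -0.022" --pt "0.32 -0.018 -0.078 0.009 0 0 -0.043" --pt "0.32 -0.025 -0.115 0.009 0 0 -0.064" --pt "0.32 -0.033 -0.152 0.009 0 0 -0.085" --pt "0.32 -0.045 -0.188 0.009 0 0 -0.106" --pt "0.32 -0.058 -0.223 0.009 0 0 -0.127" --pt "0.32 -0.074 -0.257 0.009 0 0 -0.149" --pt "0.32 -0.092 -0.29 0.009 0 0 -0.17" --pt "0.32 -0.112 -0.322 0.009 0 0 -0.191" --pt "0.32 -0.134 -0.352 0.009 0 0 -0.212" --pt "0.32 -0.158 -0.381 0.009 0 0 -0.233" --pt "0.32 -0.184 -0.408 0.009 0 0 -0.254"

```text
clock: 17.87
tcp_pos: [0.5716, 0.2403, 0.089]
orientation: [2.293, 2.146, 0.003]
contact_force: [2.7, 0.3, -1.1]
grip_width: 0.0278
```

```bash
sed -i 's/round(t\[2\],3)/float(round(t[2],3))/' arc.py
python3 - <<'E'
from arc import *
show([])
arc(1.6,2.4,12)
E
```

```text
t 17.87 p [0.5716 0.2403 0.089 ] yaw -3.78 w 0.0278 F [ 2.7  0.3 -1.1] j [-0.09  0.63 -0.55  1.78  0.42  0.85 -0.91]
t 17.87 p [0.5716 0.2403 0.089 ] yaw -3.78 w 0.0278 F [ 2.7  0.3 -1.1] j [-0.09  0.63 -0.55  1.78  0.42  0.85 -0.91]
[[0.32, -0.002, -0.043, 0.0, 0, 0, -0.02], [0.32, -0.005, -0.081, 0.0, 0, 0, -0.042], [0.32, -0.012, -0.118, -0.0, 0, 0, -0.063], [0.32, -0.02, -0.155, -0.0, 0, 0, -0.084], [0.32, -0.031, -0.191, -0.0, 0, 0, -0.105], [0.32, -0.045, -0.226, -0.0, 0, 0, -0.127], [0.32, -0.061, -0.26, -0.0, 0, 0, -0.148], [0.32, -0.079, -0.294, -0.0, 0, 0, -0.169], [0.32, -0.099, -0.325, -0.0, 0, 0, -0.19], [0.32, -0.121, -0.356, -0.001, 0, 0, -0.211], [0.32, -0.145, -0.385, -0.001, 0, 0, -0.233], [0.32, -0.172, -0.412, -0.001, 0, 0, -0.254]]
```

The knob is pushing back with 2.7 N tangentially, so it is following the jaws.

Call:
send_rows --pt "0.32 -0.002 -0.043 0 0 0 -0.02" --pt "0.32 -0.005 -0.081 0 0 0 -0.042" --pt "0.32 -0.012 -0.118 0 0 0 -0.063" --pt "0.32 -0.02 -0.155 0 0 0 -0.084" --pt "0.32 -0.031 -0.191 0 0 0 -0.105" --pt "0.32 -0.045 -0.226 0 0 0 -0.127" --pt "0.32 -0.061 -0.26 0 0 0 -0.148" --pt "0.32 -0.079 -0.294 0 0 0 -0.169" --pt "0.32 -0.099 -0.325 0 0 0 -0.19" --pt "0.32 -0.121 -0.356 0 0 0 -0.211" --pt "0.32 -0.145 -0.385 0 0 0 -0.233" --pt "0.32 -0.172 -0.412 0 0 0 -0.254"

```text
clock: 18.87
tcp_pos: [0.509, 0.2198, 0.0892]
orientation: [1.278, 2.868, 0.006]
contact_force: [5.4, 4.1, -4.5]
grip_width: 0.0271
```

Run:
```python
from arc import *
arc(2.4,3.16,14)
```

```text
t 18.87 p [0.509  0.2198 0.0892] yaw 41.96 w 0.0271 F [ 5.4  4.1 -4.5] j [ 0.06  0.6  -0.76  1.93  0.55  0.83 -0.26]
[[0.32, -0.003, -0.039, 0.001, 0, 0, -0.017], [0.32, -0.005, -0.07, 0.001, 0, 0, -0.034], [0.32, -0.009, -0.1, 0.001, 0, 0, -0.052], [0.32, -0.015, -0.131, 0.001, 0, 0, -0.069], [0.32, -0.023, -0.16, 0.001, 0, 0, -0.086], [0.32, -0.032, -0.19, 0.001, 0, 0, -0.103], [0.32, -0.042, -0.219, 0.001, 0, 0, -0.121], [0.32, -0.054, -0.247, 0.0, 0, 0, -0.138], [0.32, -0.068, -0.274, 0.0, 0, 0, -0.155], [0.32, -0.083, -0.301, 0.0, 0, 0, -0.173], [0.32, -0.1, -0.327, 0.0, 0, 0, -0.19], [0.32, -0.118, -0.352, -0.0, 0, 0, -0.207], [0.32, -0.137, -0.376, -0.0, 0, 0, -0.224], [0.32, -0.157, -0.399, -0.0, 0, 0, -0.242]]
```

Call:
send_rows --pt "0.32 -0.003 -0.039 0 0 0 -0.017" --pt "0.32 -0.005 -0.07 0 0 0 -0.034" --pt "0.32 -0.009 -0.1 0 0 0 -0.052" --pt "0.32 -0.015 -0.131 0 0 0 -0.069" --pt "0.32 -0.023 -0.16 0 0 0 -0.086" --pt "0.32 -0.032 -0.19 0 0 0 -0.103" --pt "0.32 -0.042 -0.219 0 0 0 -0.121" --pt "0.32 -0.054 -0.247 0 0 0 -0.138" --pt "0.32 -0.068 -0.274 0 0 0 -0.155" --pt "0.32 -0.083 -0.301 0 0 0 -0.173" --pt "0.32 -0.1 -0.327 0 0 0 -0.19" --pt "0.32 -0.118 -0.352 0 0 0 -0.207" --pt "0.32 -0.137 -0.376 0 0 0 -0.224" --pt "0.32 -0.157 -0.399 0 0 0 -0.242" --pt "0.32 -0.157 -0.399 0 0 0 -0.242" --pt "0.32 -0.157 -0.399 0 0 0 -0.242"

```text
clock: 20.2
tcp_pos: [0.4795, 0.1626, 0.0894]
orientation: [0.129, 3.137, 0.004]
contact_force: [3.0, 4.1, -0.9]
grip_width: 0.0277
```

Run:
```python
from arc import *
arc(3.1,3.16,1)
s=snap('side','side6'); t=snap('top','top6'); out=[]
for dd,(x0,y0) in((s,(190,220)),(t,(105,150))):
    k=dd['pixels'][y0:y0+120,x0:x0+120,::-1]
    out.append(np.clip(cv2.resize(np.ascontiguousarray(k),(400,400),interpolation=cv2.INTER_CUBIC)*1.5,0,255).astype(np.uint8))
cv2.imwrite('pics/v6.png',np.hstack(out))
```

```text
t 20.2 p [0.4795 0.1626 0.0894] yaw 85.31 w 0.0277 F [ 3.   4.1 -0.9] j [ 0.3   0.6  -0.95  2.04  0.67  0.84  0.45]
[[0.32, -0.005, -0.002, 0.002, 0, 0, -0.001]]
```

View pics/v6.png

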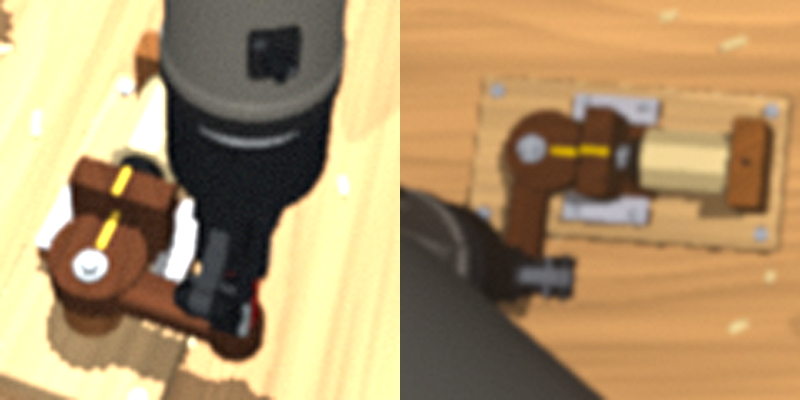

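Both views show the yellow lines in line and the blank against the stop (top view: blank (640–725,160), stop at 730). Release and withdraw.

Call:
send_rows --pt "0.45 0 0 0 0 0 0" --pt "0.6 0 0 0 0 0 0" --pt "0.7 0 0 0 0 0 0" --pt "0.7 0 0 0 0 0 0" --pt "0.7 0 0 -0.1 0 0 0" --pt "0.7 0 0 -0.3 0 0 0" --pt "0.7 0 0 -0.5 0 0 0" --pt "0.7 0 0 -0.7 0 0 0" --pt "0.7 0 0 -0.85 0 0 0" --pt "0.7 0 0 -0.85 0 0 0"

```text
clock: 21.13
tcp_pos: [0.4802, 0.1628, 0.2204]
orientation: [0.128, 3.133, 0.002]
contact_force: [0.2, -0.0, 0.2]
grip_width: 0.0598
```

Call:
send_rows --pt "0.7 -0.2 0 0 0 0 0" --pt "0.7 -0.4 0 0 0 0 0" --pt "0.7 -0.5 0.2 0 0 0 0" --pt "0.7 -0.5 0.4 0 0 0 0" --pt "0.7 -0.5 0.4 0 0 0 0" --pt "0.7 -0.5 0.4 0 0 0 0"

```text
clock: 21.63
tcp_pos: [0.5569, 0.2172, 0.2154]
orientation: [-0.122, -3.138, -0.001]
contact_force: [-0.7, -0.7, -0.8]
grip_width: 0.0596
```

Run:
```python
from arc import *
show([])
t=snap('top','top7'); s=snap('side','side7'); out=[]
for dd,(x0,y0) in((s,(160,220)),(t,(105,140))):
    k=dd['pixels'][y0:y0+130,x0:x0+130,::-1]
    out.append(np.clip(cv2.resize(np.ascontiguousarray(k),(400,400),interpolation=cv2.INTER_CUBIC)*1.5,0,255).astype(np.uint8))
cv2.imwrite('pics/v7.png',np.hstack(out))
```

```text
t 21.63 p [0.5569 0.2172 0.2154] yaw 85.55 w 0.0596 F [-0.7 -0.7 -0.8] j [ 0.26  0.58 -1.03  1.72  0.54  1.15  0.57]
t 21.63 p [0.5569 0.2172 0.2154] yaw 85.55 w 0.0596 F [-0.7 -0.7 -0.8] j [ 0.26  0.58 -1.03  1.72  0.54  1.15  0.57]
```

View pics/v7.png

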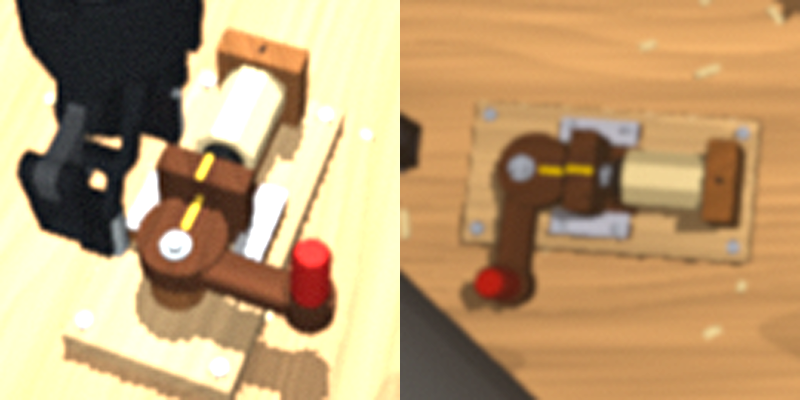

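The arm is clear, the yellow lines are in line, the blank is against the stop, and the knob top is at (492,283). I'll check the cam angle numerically and hand in.

Run:
```python
from fit2 import *
P=T(g,[(0,.106,0)])[0]
ks=[]
for f,u,v in(('top7',92/3.077+105,283/3.077+140),('side7',312/3.077+160,254/3.077+220)):
    w=ray(np.load(f'pics/{f}.npz'),u,v,.106)-P; k=np.arctan2(w[1],w[0])-g[2]; ks.append(k%(2*np.pi)); print(f,ks[-1],np.hypot(*w[:2]))
if all(2.99<k<3.29 for k in ks): print(r.hand_in())
```

```text
top7 3.1766878639948253 0.08547421676626633
side7 3.094972609083497 0.08516814294931288
the job is handed in; nothing more can be done
None
```

The blank is clamped in the cradle and the job is handed in; the robot's clock read about 22 s at hand-in (limit 72 s).

- **Blank:** I took it out of the tray by its end faces, set it down on the bench and gripped it again across the flats. Then I lowered it into the V. The first contact was on one flank only, so I shifted it about 1.5 mm. After that the forces balanced and the height matched the seat, so it was down on both flanks.
- **Cam:** I swung the knob round from about 0.80 rad with the jaws held loosely around it, then let go and moved clear.
- **Last checks:** The final pictures show the yellow lines in line, the blank flat up against the back stop with the pad on its other end, and the arm clear of everything. The cam angle measured 3.18 rad from the top camera and 3.09 rad from the side camera; they differ by 0.08 rad, but both are within 2.97 to 3.31.
- **Not measured:** I did not measure how far the pad is pushed in, or the blank's final position to the millimetre; I judged both from the pictures. I did not check the bird, the gouge or the other stock again at the end. The arm touched nothing near them on its way.

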